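# Start the screw of a bench screw press by the thread drop, and hold it started

## Robot

A 7-joint arm with a two-finger parallel gripper is mounted at the origin on a cart in front of the work surface, level with it; the furniture and walls round the work are solid. World frame = base frame: x ahead of the robot, y to its left, z up, the work surface at z = 0. Lengths are in mm, angles in rad, forces in N, time in s.
With the tool pointing down it reaches from about 425 to 950 mm from the base axis. Payload 4.7 kg.
Tool frame: the origin (TCP) lies between the finger pads, 19 mm behind the fingertips; this is the grasp point; z points along the fingers, y is the line along which they close (so a half turn about z gives the same grasp; the last joint's range is limited). The gripper opens to 87 mm and grips with 3 to 60 N. Pads are 19 mm wide; open, the fingers measure 117 mm over their backs; the gripper's body (75 mm by 190 mm) begins 51 mm behind the grasp point.
Start: joints at [1.078, 0.469, -0.049, 1.532, 0.024, 1.141, -0.082], TCP at [302.007, -603.688, 241.273] pointing down, gripper open.
Joint ranges: [-2.59, 2.59], [-0.33, 1.99], [-1.39, 1.29], [0.1, 2.45], [-1.04, 4.18], [0.21, 1.99], [-2.66, 2.66]. Speed limits (rad/s): [2.57, 2.57, 3.14, 3.14, 3.14, 3.14, 3.14].

## Interface

Orientations are given as [roll, pitch, yaw] about the fixed x, y, z axes, in that order (R = Rz(yaw) Ry(pitch) Rx(roll)).
In Python, from plant import readout, eyes, ticket, recognise, trace gives the robot as it stands.
- The arm moves only by the tool step_arm, never from a script. Its argument "increments" is one flat list of numbers, 7 for each row, row after row: the shift along the tool's x, y, z normalised to -1 to 1, where 1 is 0.5 m, then the turn, a rotation vector about the tool's x, y, z normalised to -1 to 1, where 1 is 2 rad, then the opening, from 0 (shut) to 1 (fully open). A call has 1 to 5 rows; each row is the pose to reach, as a shift and turn from the pose commanded when the call began, along the tool's axes at that moment; what a row does not reach only later rows make up. A row lasts 1/8 s, in which the tool goes at most 62.5 mm and 10.7 degrees, less where a joint would pass 70% of its speed; a pose out of reach is approached as far as the arm can. A call with a number of a shift or a turn outside -1 to 1 is refused whole. A call with a gripper value outside its range is refused whole. The fingers move at their own pace and stop on an object; "force" is the grip in N (left out, the last holds). Time passes only in rows, so rows that repeat a pose let the fingers close. It gives the time, the measured TCP pose, the force, the opening and the grip force at its end, in the units of the state.
- readout.observe(): the state, without advancing time (a new reading comes with each control period).
- eyes.get_image(name): name is "side" or "top"; returns a dict with "img" (420x560x3 uint8, red, green, blue), "fx", "fy", "cx", "cy" (pixels), "R" (3x3) and "t" (3): a world point X has camera coordinates R X + t. Camera axes: x right, y down, z forward; pixel columns grow to the right and rows downward; lengths in mm; the calibration is good to about 2 mm. A picture is of the moment at which its call begins. There is no depth.
- ticket.close_job(): hands the job in; it is judged then, once.
Trained networks look in the newest picture that a camera, given by its name, has taken for a name from the list of things; names that differ only in an ending like _2 or _b are one class to them, and where a whole thing is asked for, a point or a joint stands for the part that bears it (a point fixed in the world has none). Each returns a list of dicts, best first, with "p" (0 to 1); they miss things now and then, are a little off and sometimes report something else, mostly with a low value. They report only what shows in the picture. A call takes as long as a camera call. They do not tell look-alikes from the thing itself.
- recognise(camera, query): "location" ([x, y, z] in mm, in world coordinates, good to about 4 mm: the middle of the surface that is visible of it).
- trace(camera, query): "pixels" (420x560 bool, what is visible of it).
The state is a dict: "time": time; "qpos": joint angles; "joint_vel": joint speeds; "joint_efforts": joint torques, N m; "tcp_pos": TCP position; "tool_rot": TCP orientation; "ft_force": force on the tool from outside, world axes, zero at the start; "wrist_torque": the same for the moment, N m; "opening": opening from 0.0 (shut) to 1.0 (fully open); "grip_force": force on a finger pad.
Only numpy, scipy, OpenCV 4.12 (cv2) and the standard library are available. Lean on these libraries where they do the work, as an engineer would, in place of code of your own. Each camera call takes 0.05 s, during which the arm holds its last target. There are 200 camera calls.

## Task

The steel screw of the bench screw press stands loose in the threaded boss of the crosshead; its thread has not caught yet. So that it does not cross-thread, turn the screw by its flat head backward (anticlockwise seen from above) just until you feel it drop into the start of the thread, and only then turn it forward (clockwise) one full turn; do not lift it out of the boss. Finish while still gripping the head between the fingers, the screw upright, at rest and held started there, and leave the stone on the press's bed and the hammer and loupe beside it where they are.

Things in the scene. Friction and masses are not known exactly. Their poses are not given: they have to be found in the camera images.
- press: Grey cast bench screw press bolted to the table: base plate 150 (x) x 176 (y) x 16 mm, two pillars at y = +-66 mm, a crosshead between their tops at 110 to 136 mm height, hexagon nuts on its ends up to 152 mm, and in its middle a round threaded boss. Origin: middle of the plate's underside, z up. Fixed.
- boss_top (a point): Centre of the threaded boss's top face (62 mm wide), 148 mm above the table, on the vertical axis of its through bore. Right-hand thread, 8 mm pitch, greased: the screw sinks 8 mm per clockwise turn. About 1 mm of axial play, 0.8 mm sideways.
- thread_end (a point): Upper end of the boss's thread: top face of its first crest, inside the bore 2 mm below the boss's top, 13.5 mm from the axis.
- screw: Loose steel screw, 0.3 to 0.5 kg, standing in the boss. Origin: centre of its lower tip; z up along the screw, x along the head's length. From the tip: 40 mm plain pilot 21 mm thick, 28 mm of thread 29 mm thick, collar 29 mm wide at 76 to 85 mm, then a flat spade head with round ears, 60 mm long (x), 12 mm thick (y), up to 118 mm. Grip the head across its 12 mm from above.
- first_crest (a point): Lower end of the screw's thread, 13.5 mm from its axis on the +x side, 40 mm above the tip. It starts 30 to 75 degrees clockwise of thread_end, resting on the boss's thread, the screw leaning up to 5 degrees. Turned anticlockwise the screw climbs 1 to 2 mm; 0 to 20 degrees past thread_end it drops 6 to 7 mm and stands upright by itself (turned on backward it climbs again).
- head_grip (a point): Point on the screw's axis in its head, 108 mm above the tip, 10 mm below the head's top: TCP height for gripping (fingertips then clear the collar by 4 mm). A tight grip keeps the screw from dropping; straddled with the fingers 4 to 6 mm wider apart than the head, it turns with them (after up to 17 degrees of slack) and slides freely up and down.
- head_end (a point): End of the head on the screw's +x side, 30 mm from the axis, 103 mm above the tip; this end has a 6 mm cross hole. Shows how far the screw is turned.
- find: Rough light-brown stone, 40 x 51 x 25 mm, lying loose on the press's round bed under the screw (bed top 28 mm above the table). Origin: centre of its underside. Leave it.
- hammer: Hammer with a wooden handle, 266 x 85 x 26 mm, lying behind the press. Leave it.
- loupe: Round stand loupe, black and clear, 42 mm in diameter, 40 mm high, right of the press. Leave it.
Mind the look-alikes: they are no part of the job. Of the things like the screw, leave any that is orange; of the rest the larger one is meant.

How it is judged (in metres and radians):
On the way:
1. turned backward past the thread's upper end, the screw has dropped into the start of the thread (its tip less than 100.7 mm above the press's underside) (z of screw in the frame of press between 0.097 and 0.1007 m and horizontal distance between screw and press below 0.006 m), for 0.1 s.
At the end, for the whole second after the job is handed in: The screw stands in the boss, started about one turn (two thirds to one and a third of a turn forward from the drop: its tip 87.2 to 93 mm above the press's underside), upright within 0.08 rad, at rest, and the fingers grip its head (more than 2 N) (z of screw in the frame of press between 0.0872 and 0.093 m and horizontal distance between screw and press below 0.006 m and angle between screw's own z axis and vertical below 0.08 rad and contact force between the fingers and screw above 2 N and linear speed of screw below 0.02 m/s and angular speed of screw below 0.3 rad/s); the arm keeps its last pose, push and grip.
It fails at once if the screw was turned forward before the drop (or backward far past it): its marked end at the press's -x side while its tip is still 100.5 to 102.7 mm above the press's underside (z of screw in the frame of press between 0.1005 and 0.1027 m and x of head_end in the frame of press below -0.017 m).
It fails at once if the screw was lifted out of the boss (tip more than 114 mm above the press's underside) (z of screw in the frame of press above 0.114 m).
It fails at once if the stone on the bed was moved by more than 20 mm (distance of find from where it was at the start of the episode above 0.02 m).
It fails at once if the hammer or the loupe was moved by more than 30 mm (distance of any of hammer, loupe from where it was at the start of the episode above 0.03 m).
It also fails if it takes over 72 s, if anything falls off the work surface, if the arm or the gripper's body presses on something with over 40 N, if the wrist force passes 120 N, or if a joint passes its speed limit or range.

## Working session

There is one attempt and no reset: what is moved stays moved. The work goes in short steps, Python scripts to look and compute and a tool call to move; the robot and the scene stay as the last step left them, time stands still between calls to the robot, and variables do not carry over. Pictures are saved under pics/ and viewed, at most 10 in all, crops included, and the job is handed in when it is done.

Besides the shell and the picture viewer there is one more tool, called as name(argument=value, ...) on one line, values as JSON. step_arm: Moves the arm, as the interface text tells. Scaled input: -1 to 1 covers 0.5 m each way for a shift and 2 rad each way for a turn. Its arguments: {"type":"object","properties":{"increments":{"type":"array","items":{"type":"number"}},"force":{"type":"number"}},"required":["increments"]}

```bash
mkdir -p pics
cat > h.py <<'E'
import numpy as np, cv2
from plant import readout, eyes, ticket, recognise, trace
def snap(n,f=None):
    d=eyes.get_image(n)
    if f: cv2.imwrite('pics/'+f,d['img'][:,:,::-1])
    return d
def proj(d,X):
    c=np.array(d['R'])@np.array(X,float)+np.array(d['t']); return np.array([d['fx']*c[0]/c[2]+d['cx'],d['fy']*c[1]/c[2]+d['cy']])
def ray(d,u,v,z):
    R=np.array(d['R']);t=np.array(d['t']);o=-R.T@t
    r=R.T@np.array([(u-d['cx'])/d['fx'],(v-d['cy'])/d['fy'],1]); return o+r*(z-o[2])/r[2]
E
python3 - <<'E'
from h import *
np.set_printoptions(precision=1,suppress=True)
for c in('side','top'):
    d=snap(c,c+'0.png'); print(c,-np.array(d['R']).T@np.array(d['t']),d['fx'],np.array(d['R'])[2])
    for q in('press','screw','boss_top','head_end','find','hammer','loupe','head_grip'):
        try: print(q,[(np.round(r['location']),round(r['p'],2)) for r in recognise(c,q)][:4])
        except Exception as e: print(q,e)
s=readout.observe();print(s)
E
```

```text
side [1257.9  416.9  617.6] 488.16937334965553 [-0.7 -0.5 -0.5]
press [(array([523.,  43.,  31.]), 0.81)]
screw [(array([511.,  37., 199.]), 0.96), (array([639., 111.,  62.]), 0.82), (array([549., 214.,  68.]), 0.62)]
boss_top [(array([516.,  42.,  27.]), 0.71), (array([509.,  40., 199.]), 0.56)]
head_end [(array([551., 207.,  70.]), 0.97), (array([639., 108.,  57.]), 0.9), (array([513.,  38., 197.]), 0.85)]
find [(array([509.,  35., 199.]), 0.59), (array([513.,  40.,  53.]), 0.53)]
hammer [(array([707.,   9.,  20.]), 0.97)]
loupe []
head_grip [(array([642., 108.,  59.]), 0.93), (array([550., 207.,  70.]), 0.88), (array([507.,  36., 198.]), 0.77)]
top [434.6 -13.7 959.7] 411.60474483114723 [ 0.2  0.  -1. ]
press [(array([497.,  24.,  15.]), 0.97), (array([501.,  31., 218.]), 0.17)]
screw [(array([537., 197., 111.]), 0.75), (array([494.,  25., 219.]), 0.65), (array([629., 108.,  74.]), 0.6), (array([ 577., -165.,   32.]), 0.53)]
boss_top [(array([492.,  29.,  13.]), 0.55)]
head_end [(array([ 578., -167.,   33.]), 0.71), (array([535., 198., 110.]), 0.68), (array([633., 103.,  72.]), 0.61), (array([496.,  33., 216.]), 0.57)]
find []
hammer [(array([ 693., -112.,   24.]), 0.78)]
loupe [(array([ 578., -168.,   31.]), 0.73)]
head_grip [(array([540., 199., 111.]), 0.9), (array([632., 106.,  78.]), 0.68), (array([499.,  28., 217.]), 0.6)]
{'time': 0.9, 'qpos': array([ 1.1,  0.5, -0. ,  1.5,  0. ,  1.1, -0.1]), 'joint_vel': array([-0.,  0., -0., -0.,  0.,  0., -0.]), 'joint_efforts': array([  0. , -50.8,  -0.1, -23.6,  -0.1,   0. ,  -0. ]), 'tcp_pos': array([ 302. , -603.7,  241.3]), 'tool_rot': array([ 3.1, -0. ,  0.5]), 'ft_force': array([ 0.3,  0.1, -0.3]), 'wrist_torque': array([ 0., -0.,  0.]), 'grip_force': 0.0, 'opening': 0.9941588706428922}
```

View pics/side0.png

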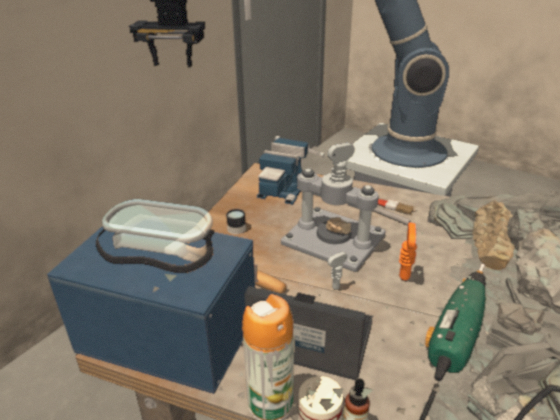

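View pics/top0.png

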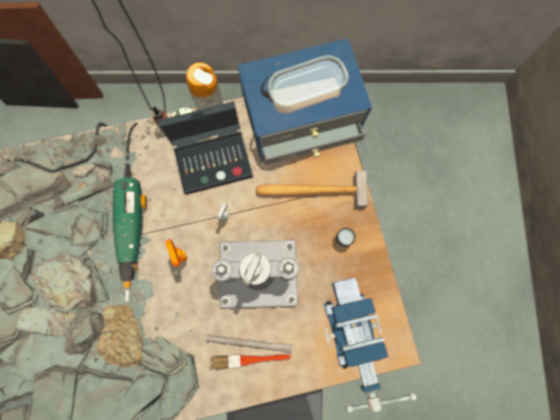

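Run:
```python
from h import *
a=cv2.imread('pics/top0.png')[230:310,205:305];b=cv2.imread('pics/side0.png')[135:265,275:395]
a=cv2.resize(a,(400,320),interpolation=cv2.INTER_CUBIC); b=cv2.resize(b,(360,390),interpolation=cv2.INTER_CUBIC)
o=np.zeros((400,780,3),np.uint8);o[:320,:400]=a;o[:390,410:770]=b
cv2.imwrite('pics/c0.png',o)
np.set_printoptions(precision=1,suppress=True)
d=eyes.get_image('top')
for n,(u,v),z in(('nutL',(221,269),152),('nutR',(289,267),152),('pl',(225.5,244),16),('pr',(294,243),16),('bl',(222,304),16),('br',(296,302),16),('boss',(254,270),148)): print(n,ray(d,u,v,z))
```

```text
nutL [499.   97.2 152. ]
nutR [502.9 -35.4 152. ]
pl [567.2 107.2  16. ]
pr [569.4 -51.   16. ]
bl [432.1 111.4  16. ]
br [436.5 -54.1  16. ]
boss [497.4  33.1 148. ]
```

View pics/c0.png

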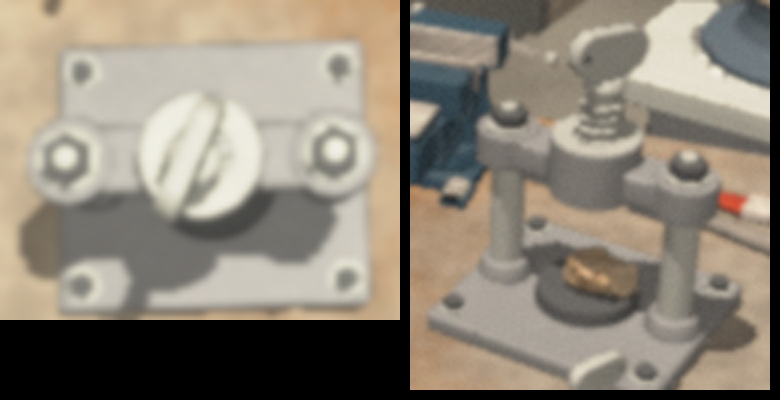

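```bash
cat >> h.py <<'E'
def mask(c,near):
    d=eyes.get_image(c); best=None
    for r in trace(c,'screw'):
        m=r['pixels'];n,l,s,ce=cv2.connectedComponentsWithStats(m.astype(np.uint8))
        for i in range(1,n):
            if s[i,4]>20 and np.linalg.norm(ce[i]-near)<20 and (best is None or s[i,4]>best.sum()): best=l==i
    return d,best
def headpts(p):  # outline of head top (z 118) & boundaries; p=x,y,z(tip),yaw,leanx,leany
    from scipy.spatial.transform import Rotation as Ro
    x,y,z,yaw,lx,ly=p
    R=Ro.from_rotvec([lx,ly,0]).as_matrix()@Ro.from_euler('z',yaw).as_matrix()
    a=np.linspace(0,2*np.pi,24,endpoint=False)
    P=[]
    for s in(-6,6):
        for e in(-1,1): P+= [[e*15+15*np.cos(t),s,103+15*np.sin(t)] for t in a]
    C=[[14.5*np.cos(t),14.5*np.sin(t),h] for t in a for h in(76,85)]
    S=[[14.5*np.cos(t),14.5*np.sin(t),h] for t in a for h in(50,68)]
    return [(np.array(Q)@R.T+[x,y,z]) for Q in(P,C,S)]
def render(d,p):
    m=np.zeros((420*4,560*4),np.uint8)
    for Q in headpts(p):
        q=np.array([proj(d,X) for X in Q]); q=((q+.5)*4).astype(np.int32)
        cv2.fillConvexPoly(m,cv2.convexHull(q),1)
    return cv2.resize(m.astype(np.float32),(560,420),interpolation=cv2.INTER_AREA)
E
python3 - <<'E'
from h import *
from scipy.optimize import differential_evolution as DE
np.set_printoptions(precision=3,suppress=True)
dt,mt=mask('top',(254,268)); ds,ms=mask('side',(340,168))
s=readout.observe(); print(s['tool_rot'],s['time'])
for n,m in(('t',mt),('s',ms)):
    if m is None: print(n,'none');continue
    v,u=np.nonzero(m);print(n,m.sum(),u.min(),u.max(),v.min(),v.max())
o=np.zeros((560,800,3),np.uint8)
a=cv2.resize(dt['img'][240:300,225:285,::-1],(400,400),interpolation=cv2.INTER_CUBIC)
b=cv2.resize(ds['img'][135:215,310:370,::-1],(390,520),interpolation=cv2.INTER_CUBIC)
for m,im,(r,c,k) in((mt,a,(240,225,400/60)),(ms,b,(135,310,6.5))):
    if m is None: continue
    h,w=im.shape[:2];M=np.array([[k,0,-c*k],[0,k,-r*k]])
    cs,_=cv2.findContours(cv2.warpAffine(m.astype(np.uint8)*255,M,(w,h),flags=0),0,2);cv2.drawContours(im,cs,-1,(0,0,255),1)
o[:400,:400]=a;o[:520,405:795]=b;cv2.imwrite('pics/c1.png',o)
def cost(p):
    c=0
    if mt is not None:c+=np.abs(render(dt,p)-mt)[235:305,220:290].sum()
    c+=np.abs(render(ds,p)-ms)[125:225,300:380].sum()
    lx,ly=p[4:];return c+20*max(0,np.hypot(lx,ly)-.09)*100
r=DE(cost,[(490,510),(22,42),(97,110),(-1.6,1.6),(-.09,.09),(-.09,.09)],maxiter=60,popsize=8,seed=1)
print(r.x,r.fun)
E
```

```text
[ 3.142 -0.     0.464] 1.15
t 349 243 262 253 285
s 689 327 352 143 182
[505.317  28.927 103.743  -0.412  -0.029  -0.085] 142.6875
```

View pics/c1.png

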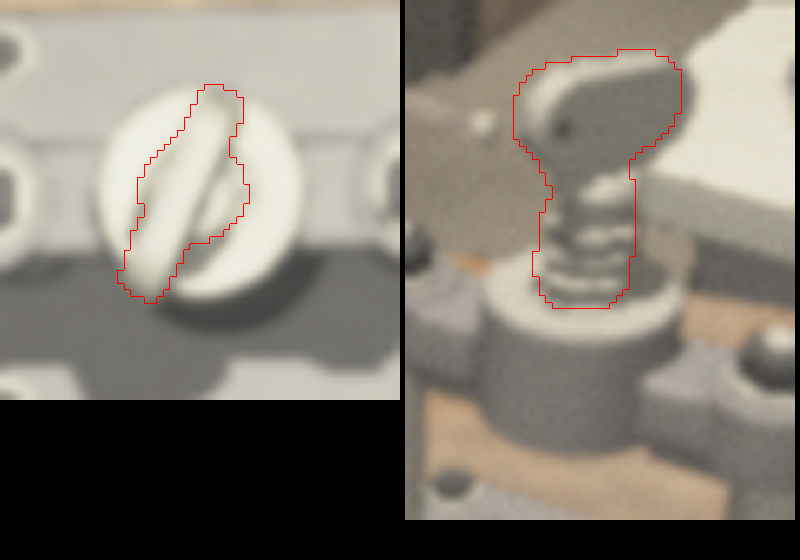

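step_arm(increments=[0, 0, -0.117, 0, 0, 0, 0.6, 0.083, -0.086, -0.117, 0, 0, 0, 0.6, 0.166, -0.172, -0.117, 0, 0, 0, 0.6, 0.249, -0.258, -0.117, 0, 0, 0, 0.5, 0.332, -0.344, -0.117, 0, 0, 0, 0.5])

```text
time: 1.78
tcp_pos: [374.0, -373.7, 300.1]
tool_rot: [3.141, -0.0, 0.464]
ft_force: [0.6, 0.7, -0.5]
opening: 0.543
grip_force: 0.0
```

step_arm(increments=[0.083, -0.086, 0, 0, 0, 0, 0.5, 0.166, -0.172, 0, 0, 0, 0, 0.5, 0.249, -0.258, 0, 0, 0, 0, 0.5, 0.332, -0.344, 0, 0, 0, 0, 0.5, 0.415, -0.43, 0, 0, 0, 0, 0.5])

```text
time: 2.4
tcp_pos: [463.3, -88.7, 300.2]
tool_rot: [3.14, -0.001, 0.463]
ft_force: [1.4, -0.3, 0.4]
opening: 0.5
grip_force: 0.0
```

step_arm(increments=[0.083, -0.086, 0, 0, 0, 0.087, 0.5, 0.176, -0.183, 0, 0, 0, 0.175, 0.5, 0.176, -0.183, 0, 0, 0, 0.262, 0.5, 0.176, -0.183, 0, 0, 0, 0.35, 0.5, 0.176, -0.183, 0, 0, 0, 0.437, 0.5])

```text
time: 3.02
tcp_pos: [500.7, 31.2, 299.8]
tool_rot: [3.142, -0.0, -0.415]
ft_force: [0.4, 0.6, 0.8]
opening: 0.503
grip_force: 0.0
```

step_arm(increments=[0, 0, 0, 0, 0, 0, 0.5, 0, 0, 0, 0, 0, 0, 0.5])

```text
time: 3.28
tcp_pos: [500.6, 30.7, 299.8]
tool_rot: [3.142, -0.0, -0.408]
ft_force: [0.1, 0.2, 1.0]
opening: 0.498
grip_force: 0.0
```

```bash
python3 -c "
from h import *
np.set_printoptions(precision=3,suppress=True)
print(readout.observe())
snap('top','t1.png')"
```

```text
{'time': 3.275, 'qpos': array([ 0.222,  0.16 , -0.414,  1.839,  0.07 ,  1.156, -2.194]), 'joint_vel': array([ 0.004,  0.001, -0.004, -0.001, -0.   ,  0.001, -0.012]), 'joint_efforts': array([ -0.099, -31.702,  -1.416, -23.874,   0.025,  -0.084,   0.006]), 'tcp_pos': array([500.639,  30.681, 299.823]), 'tool_rot': array([ 3.142, -0.   , -0.408]), 'ft_force': array([0.132, 0.216, 0.986]), 'wrist_torque': array([0.07 , 0.043, 0.032]), 'grip_force': 0.0, 'opening': 0.49769026677262046}
```

step_arm(increments=[0, 0, 0.06, 0, 0, 0, 0.5, 0, 0, 0.12, 0, 0, 0, 0.5, 0, 0, 0.15, 0, 0, 0, 0.5, 0, 0, 0.173, 0, 0, 0, 0.5, 0, 0, 0.173, 0, 0, 0, 0.5], force=5)

```text
time: 3.95
tcp_pos: [500.6, 30.7, 213.0]
tool_rot: [3.141, 0.001, -0.41]
ft_force: [0.1, 0.2, 0.2]
opening: 0.5
grip_force: 0.0
```

step_arm(increments=[0, 0, 0, 0, 0, 0, 0.35, 0, 0, 0, 0, 0, 0, 0.25, 0, 0, 0, 0, 0, 0, 0.2, 0, 0, 0, 0, 0, 0, 0.2])

```text
time: 4.45
tcp_pos: [500.8, 30.7, 213.5]
tool_rot: [-3.141, -0.001, -0.41]
ft_force: [0.1, -0.1, 0.4]
opening: 0.217
grip_force: 0.0
```

Run:
```python
from h import *
dt=snap('top');ds=snap('side')
o=np.zeros((560,800,3),np.uint8)
o[:400,:400]=cv2.resize(dt['img'][230:310,215:295,::-1],(400,400),interpolation=cv2.INTER_CUBIC)
o[:520,405:795]=cv2.resize(ds['img'][115:215,300:375,::-1],(390,520),interpolation=cv2.INTER_CUBIC)
cv2.imwrite('pics/c2.png',o)
_,m=mask('side',(340,168)); print(None if m is None else (m.sum(),np.argwhere(m).min(0),np.argwhere(m).max(0)))
```

```text
(np.int64(444), array([145, 327]), array([182, 345]))
```

View pics/c2.png

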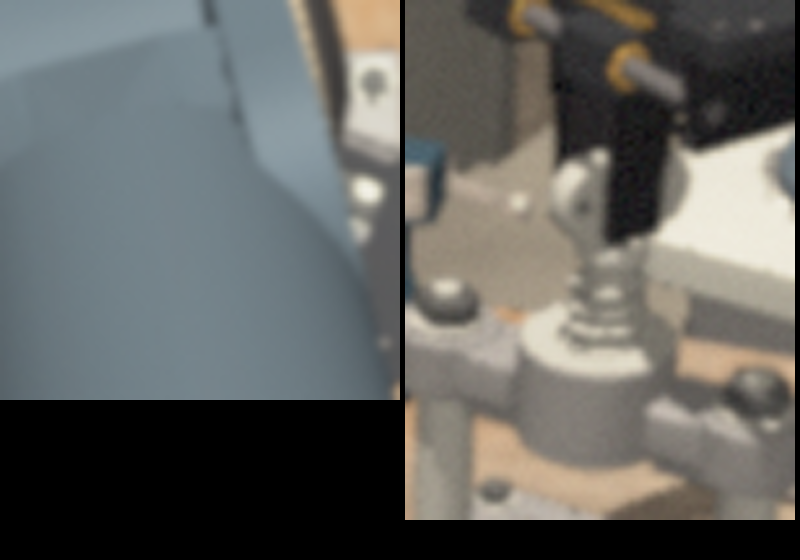

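```bash
cat >> h.py <<'E'
def coll(k):
    d=eyes.get_image('side');g=cv2.cvtColor(d['img'],cv2.COLOR_RGB2GRAY)
    np.save(f'pics/g{k}.npy',g); s=readout.observe()
    b=cv2.resize(g,None,fx=8,fy=8,interpolation=cv2.INTER_CUBIC)
    t=cv2.resize(np.load('pics/g0.npy'),None,fx=8,fy=8,interpolation=cv2.INTER_CUBIC)[160*8:172*8,330*8:348*8]
    r=cv2.matchTemplate(b[152*8:184*8,322*8:356*8],t,cv2.TM_CCOEFF_NORMED);_,v,_,l=cv2.minMaxLoc(r)
    m=[x['pixels'] for x in trace('side','screw') if x['pixels'][150:190,325:355].sum()>100]
    print(k,'dv',l[1]/8-8,'du',l[0]/8-8,round(v,2),'mask',[(x.sum(),np.argwhere(x[140:200,320:360]).min(0)+[140,320],np.argwhere(x[140:200,320:360]).max(0)+[140,320]) for x in m][:1],'yaw',np.degrees(s['tool_rot'][2]).round(1),'T',np.round(s['wrist_torque'],2),'F',np.round(s['ft_force'],1))
E
python3 -c "from h import *;coll(0)"
```

```text
0 dv 0.0 du 0.0 1.0 mask [(np.int64(506), array([144, 327]), array([182, 353]))] yaw -23.5 T [0.15 0.03 0.01] F [-0.4 -1.  -0.3]
```

step_arm(increments=[0, 0, 0, 0, 0, -0.08, 0.2, 0, 0, 0, 0, 0, -0.16, 0.2, 0, 0, 0, 0, 0, -0.24, 0.2, 0, 0, 0, 0, 0, -0.28, 0.2, 0, 0, 0, 0, 0, -0.28, 0.2])

```text
time: 5.38
tcp_pos: [500.8, 30.8, 213.3]
tool_rot: [-3.141, -0.0, 0.149]
ft_force: [0.5, 0.2, -0.3]
opening: 0.199
grip_force: 0.2
```

```bash
python3 -c "from h import *;coll(1)"
```

```text
1 dv -0.25 du 0.0 0.59 mask [(np.int64(447), array([144, 329]), array([182, 345]))] yaw 8.5 T [ 0.11 -0.06 -0.  ] F [0.5 0.5 0.3]
```

step_arm(increments=[0, 0, 0, 0, 0, -0.05, 0.2, 0, 0, 0, 0, 0, -0.1, 0.2, 0, 0, 0, 0, 0, -0.1, 0.2])

```text
time: 5.85
tcp_pos: [500.5, 30.7, 213.1]
tool_rot: [-3.142, 0.0, 0.348]
ft_force: [-0.2, -0.5, -1.1]
opening: 0.201
grip_force: 0.0
```

```bash
python3 -c "from h import *;coll(2)"
```

```text
2 dv 1.5 du -0.875 0.6 mask [(np.int64(389), array([145, 330]), array([182, 344]))] yaw 19.9 T [0.05 0.05 0.02] F [-0.2 -0.6 -0.5]
```

step_arm(increments=[0, 0, 0, 0, 0, -0.05, 0.2, 0, 0, 0, 0, 0, -0.1, 0.2, 0, 0, 0, 0, 0, -0.1, 0.2])

```text
time: 6.32
tcp_pos: [500.6, 30.6, 213.2]
tool_rot: [3.142, 0.0, 0.547]
ft_force: [-0.2, -0.6, -0.2]
opening: 0.202
grip_force: 0.0
```

```bash
python3 -c "from h import *;coll(3)"
```

```text
3 dv 3.875 du -0.875 0.51 mask [(np.int64(424), array([144, 330]), array([181, 343]))] yaw 31.3 T [ 0.01 -0.02 -0.04] F [-0.1 -0.2  0.2]
```

Match is being confused by the fingers; view the strips side by side.

```bash
python3 -c "
from h import *
o=np.hstack([cv2.resize(np.load(f'pics/g{k}.npy')[138:190,322:362],(195,254),interpolation=cv2.INTER_CUBIC) for k in range(4)])
for r in range(0,52,5): cv2.line(o,(0,int(r*254/52)),(780,int(r*254/52)),255 if r%10 else 0,1)
cv2.imwrite('pics/c3.png',o)"
```

```text
(no output)
```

View pics/c3.png

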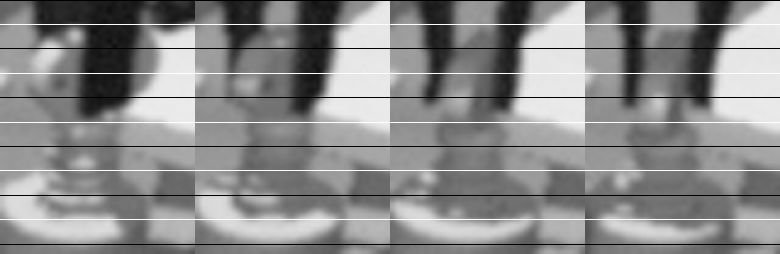

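step_arm(increments=[0, 0, 0, 0, 0, -0.05, 0.2, 0, 0, 0, 0, 0, -0.1, 0.2, 0, 0, 0, 0, 0, -0.1, 0.2])

```text
time: 6.8
tcp_pos: [500.7, 30.7, 213.2]
tool_rot: [3.142, 0.0, 0.747]
ft_force: [-0.8, -0.4, -0.0]
opening: 0.2
grip_force: 0.0
```

```bash
cat >> h.py <<'E'
def strips(ks,f):
    c=cv2.createCLAHE(4,(1,1))
    o=np.hstack([cv2.resize(c.apply(np.minimum(np.load(f'pics/g{k}.npy')[138:190,325:357],170)),(800//len(ks),int(52*800/len(ks)/32)),interpolation=cv2.INTER_CUBIC) for k in ks])
    h=o.shape[0]
    for r in range(0,52,5): cv2.line(o,(0,int(r*h/52)),(800,int(r*h/52)),255,1)
    cv2.imwrite('pics/'+f,o[:600])
    for k in ks: print(k,np.load(f'pics/g{k}.npy')[150:186,333:342].mean(1).round().astype(int))
E
python3 -c "
from h import *
coll(4);strips([1,2,3,4],'c4.png')"
```

```text
4 dv -2.875 du -7.625 0.64 mask [(np.int64(402), array([144, 330]), array([182, 344]))] yaw 42.8 T [ 0.01 -0.04 -0.02] F [ 0.1 -0.1  0.6]
1 [119 117 118 118 117 116 115 115 114 112 109 113 121 129 134 130 123 119
 119 119 115 109 108 116 123 121 119 135 159 146 126 133 173 199 212 214]
2 [105 111 117 119 121 123 130 137 140 136 129 121 114 108 111 122 129 130
 127 120 118 119 118 115 110 110 115 114 109 114 122 131 140 175 206 212]
3 [103 104 108 113 117 120 124 134 145 148 145 138 131 122 114 110 116 125
 130 127 120 118 122 125 121 112 110 114 116 111 114 117 121 146 185 207]
4 [ 86  89  93  98 102 106 109 113 116 119 123 126 124 119 116 113 118 127
 133 129 121 121 125 129 124 115 111 115 119 115 116 119 122 117 132 176]
```

View pics/c4.png

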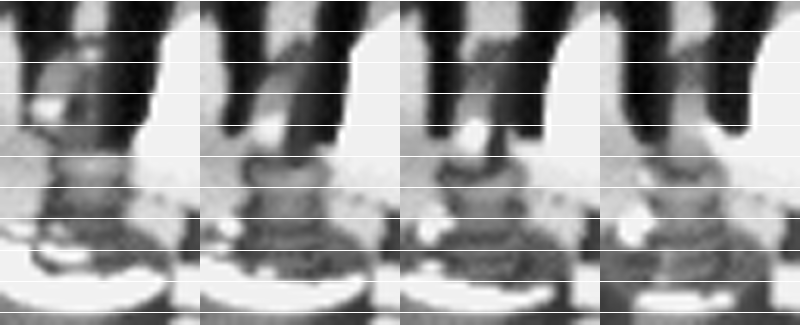

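Run:
```python
from h import *
d=eyes.get_image('side')
from scipy.spatial.transform import Rotation as Ro
f=np.array([.84,.54,0])*14.5
for n,lean,z in(('start',(-.029,-.085,0),103.7),('upright hi',(0,0,0),105),('dropped',(0,0,0),98.3)):
    R=Ro.from_rotvec(lean).as_matrix()
    b=np.array([500.6,30.7,z]) if lean==(0,0,0) else np.array([505.3,28.9,z])
    print(n,[(h,proj(d,b+R@(f+[0,0,h])).round(1)) for h in(85,76,68,60,52)],'top',proj(d,b+R@np.array([0,0,118])).round(1))
print('boss rim front/back',proj(d,[500.6+.84*31,30.7+.54*31,148]),proj(d,[500.6-.84*31,30.7-.54*31,148]))
```

```text
start [(85, array([340.1, 163.8])), (76, array([339.5, 168.1])), (68, array([339. , 171.9])), (60, array([338.5, 175.6])), (52, array([338. , 179.4]))] top [341.6 144.8]
upright hi [(85, array([339.2, 163.9])), (76, array([338.9, 168.1])), (68, array([338.7, 171.7])), (60, array([338.5, 175.4])), (52, array([338.2, 179. ]))] top [339.6 144.8]
dropped [(85, array([339., 167.])), (76, array([338.7, 171.1])), (68, array([338.5, 174.8])), (60, array([338.3, 178.4])), (52, array([338.1, 182. ]))] top [339.4 148. ]
boss rim front/back [338.61515106 187.30245143] [336.39133765 172.04183581]
```

step_arm(increments=[0, 0, 0.004, 0, 0, 0, 0.2, 0, 0, 0.008, 0, 0, 0, 0.2, 0, 0, 0.008, 0, 0, 0, 0.2])

```text
time: 7.32
tcp_pos: [500.5, 30.7, 209.0]
tool_rot: [-3.141, 0.0, 0.75]
ft_force: [0.5, -0.1, 0.3]
opening: 0.206
grip_force: 0.1
```

step_arm(increments=[0, 0, 0.002, 0, 0, 0, 0.2, 0, 0, 0.004, 0, 0, 0, 0.2, 0, 0, 0.004, 0, 0, 0, 0.2])

```text
time: 7.7
tcp_pos: [500.7, 30.7, 207.2]
tool_rot: [-3.142, 0.0, 0.75]
ft_force: [-0.4, -1.0, 0.5]
opening: 0.196
grip_force: 0.1
```

step_arm(increments=[0, 0, 0.002, 0, 0, 0, 0.2, 0, 0, 0.004, 0, 0, 0, 0.2, 0, 0, 0.004, 0, 0, 0, 0.2])

```text
time: 8.07
tcp_pos: [500.6, 30.7, 205.2]
tool_rot: [-3.142, 0.0, 0.75]
ft_force: [0.8, 0.2, 0.5]
opening: 0.2
grip_force: 0.1
```

step_arm(increments=[0, 0, 0.002, 0, 0, 0, 0.2, 0, 0, 0.002, 0, 0, 0, 0.2])

```text
time: 8.32
tcp_pos: [500.7, 30.7, 204.2]
tool_rot: [3.142, 0.0, 0.75]
ft_force: [0.3, -1.6, -0.2]
opening: 0.201
grip_force: 0.1
```

step_arm(increments=[0, 0, 0.002, 0, 0, 0, 0.2, 0, 0, 0.002, 0, 0, 0, 0.2])

```text
time: 8.57
tcp_pos: [500.7, 30.7, 203.2]
tool_rot: [3.142, 0.0, 0.75]
ft_force: [0.9, -1.1, 0.0]
opening: 0.201
grip_force: 0.1
```

step_arm(increments=[0, 0, 0.002, 0, 0, 0, 0.2, 0, 0, 0.002, 0, 0, 0, 0.2])

```text
time: 8.82
tcp_pos: [500.8, 30.7, 202.3]
tool_rot: [3.141, -0.0, 0.75]
ft_force: [0.6, -0.6, 0.7]
opening: 0.196
grip_force: 0.4
```

step_arm(increments=[0, 0, 0.002, 0, 0, 0, 0.2, 0, 0, 0.002, 0, 0, 0, 0.2])

```text
time: 9.07
tcp_pos: [501.2, 30.8, 202.0]
tool_rot: [3.141, -0.001, 0.75]
ft_force: [-0.5, 0.1, 5.3]
opening: 0.2
grip_force: 2.9
```

step_arm(increments=[0, 0, 0.002, 0, 0, 0, 0.2, 0, 0, 0.002, 0, 0, 0, 0.2])

```text
time: 9.32
tcp_pos: [501.5, 30.8, 201.8]
tool_rot: [3.14, -0.001, 0.75]
ft_force: [-1.2, -1.3, 9.4]
opening: 0.201
grip_force: 5.4
```

step_arm(increments=[0, 0, -0.01, 0, 0, 0, 0.2, 0, 0, -0.01, 0, 0, 0.07, 0.2, 0, 0, -0.01, 0, 0, 0.15, 0.2, 0, 0, -0.01, 0, 0, 0.23, 0.2, 0, 0, -0.01, 0, 0, 0.31, 0.2])

```text
time: 9.95
tcp_pos: [500.4, 30.8, 205.0]
tool_rot: [-3.141, 0.001, 0.125]
ft_force: [0.1, 0.5, 0.2]
opening: 0.202
grip_force: 0.3
```

step_arm(increments=[0, 0, 0, 0, 0, 0.08, 0.2, 0, 0, 0, 0, 0, 0.16, 0.2, 0, 0, 0, 0, 0, 0.24, 0.2, 0, 0, 0, 0, 0, 0.32, 0.2, 0, 0, 0, 0, 0, 0.4, 0.2])

```text
time: 10.58
tcp_pos: [500.5, 31.0, 204.9]
tool_rot: [-3.141, 0.001, -0.675]
ft_force: [0.6, -0.8, -0.6]
opening: 0.2
grip_force: 0.6
```

step_arm(increments=[0, 0, 0, 0, 0, 0.05, 0.2, 0, 0, 0, 0, 0, 0.05, 0.2, 0, 0, 0, 0, 0, 0.05, 0.2])

```text
time: 10.95
tcp_pos: [500.6, 31.0, 205.1]
tool_rot: [-3.142, 0.0, -0.768]
ft_force: [0.7, 0.6, 0.1]
opening: 0.197
grip_force: 0.3
```

```bash
python3 -c "
from h import *
coll(5);strips([0,1,3,4,5],'c5.png');print(readout.observe()['qpos'])"
```

```text
5 dv 3.875 du -2.125 0.74 mask [(np.int64(500), array([148, 322]), array([183, 351]))] yaw -44.1 T [ 0.23 -0.09  0.  ] F [ 0.1  0.8 -0.8]
0 [ 97  91  86  81  75  75  79  83  83  83  84  94 112 130 143 142 129 121
 123 129 138 148 136 128 136 142 135 150 181 162 133 143 183 205 214 215]
1 [119 117 118 118 117 116 115 115 114 112 109 113 121 129 134 130 123 119
 119 119 115 109 108 116 123 121 119 135 159 146 126 133 173 199 212 214]
3 [103 104 108 113 117 120 124 134 145 148 145 138 131 122 114 110 116 125
 130 127 120 118 122 125 121 112 110 114 116 111 114 117 121 146 185 207]
4 [ 86  89  93  98 102 106 109 113 116 119 123 126 124 119 116 113 118 127
 133 129 121 121 125 129 124 115 111 115 119 115 116 119 122 117 132 176]
5 [ 65  65  62  61  60  61  62  59  58  59  62  59  56  57  64  87 116 137
 148 141 125 119 119 127 138 133 124 133 156 145 126 131 155 179 197 205]
[ 0.14368242  0.24662433 -0.33899717  1.96375729  0.09994036  0.94713708
 -2.58431771]
```

View pics/c5.png

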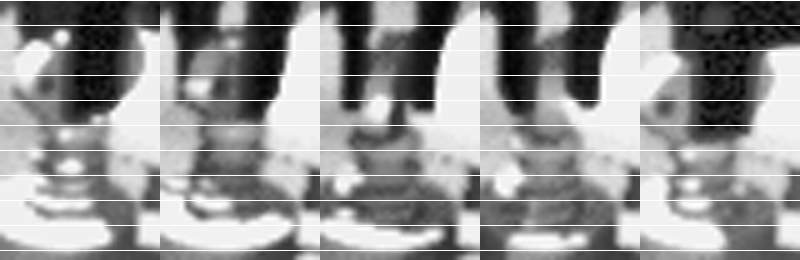

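step_arm(increments=[0, 0, 0, 0, 0, 0, 0.1, 0, 0, 0, 0, 0, 0, 0.1, 0, 0, 0, 0, 0, 0, 0.2, 0, 0, 0, 0, 0, 0, 0.35, 0, 0, 0, 0, 0, 0, 0.5], force=4)

```text
time: 11.68
tcp_pos: [500.6, 30.6, 205.3]
tool_rot: [3.141, -0.0, -0.77]
ft_force: [0.5, -0.5, -0.3]
opening: 0.341
grip_force: 0.0
```

step_arm(increments=[0, 0, 0, 0, 0, 0, 0.5, 0, 0, -0.04, 0, 0, 0, 0.5, 0, 0, -0.1, 0, 0, 0, 0.5, 0, 0, -0.1, 0, 0, -0.08, 0.5, 0, 0, -0.1, 0, 0, -0.171, 0.5])

```text
time: 12.3
tcp_pos: [500.8, 30.7, 255.8]
tool_rot: [-3.141, -0.001, -0.422]
ft_force: [0.2, -0.5, 0.1]
opening: 0.499
grip_force: 0.0
```

step_arm(increments=[0, 0, 0, 0, 0, -0.09, 0.5, 0, 0, 0, 0, 0, -0.18, 0.5, 0, 0, 0, 0, 0, -0.27, 0.5, 0, 0, 0, 0, 0, -0.36, 0.5, 0, 0, 0, 0, 0, -0.45, 0.5])

```text
time: 12.92
tcp_pos: [500.6, 30.7, 255.3]
tool_rot: [3.141, 0.0, 0.478]
ft_force: [-0.5, -0.6, -1.0]
opening: 0.501
grip_force: 0.0
```

step_arm(increments=[0, 0, 0, 0, 0, -0.09, 0.5, 0, 0, 0, 0, 0, -0.18, 0.5, 0, 0, 0, 0, 0, -0.27, 0.5, 0, 0, 0, 0, 0, -0.36, 0.5, 0, 0, 0, 0, 0, -0.45, 0.5])

```text
time: 13.55
tcp_pos: [500.6, 30.6, 255.3]
tool_rot: [3.142, 0.0, 1.378]
ft_force: [0.7, 0.3, 0.7]
opening: 0.503
grip_force: 0.0
```

step_arm(increments=[0, 0, 0, 0, 0, -0.09, 0.5, 0, 0, 0, 0, 0, -0.18, 0.5, 0, 0, 0, 0, 0, -0.27, 0.5, 0, 0, 0, 0, 0, -0.36, 0.5, 0, 0, 0, 0, 0, -0.45, 0.5])

```text
time: 14.18
tcp_pos: [500.6, 30.6, 255.3]
tool_rot: [-3.141, 0.0, 2.278]
ft_force: [-0.4, 0.3, -0.1]
opening: 0.501
grip_force: 0.0
```

step_arm(increments=[0, 0, 0, 0, 0, -0.05, 0.5, 0, 0, 0, 0, 0, -0.05, 0.5])

```text
time: 14.42
tcp_pos: [500.7, 30.6, 255.2]
tool_rot: [-3.142, -0.0, 2.37]
ft_force: [-0.8, 0.8, 0.1]
opening: 0.504
grip_force: 0.0
```

Run:
```python
from h import *
from scipy.optimize import minimize
ds,ms=mask('side',(338,170))
print(ms.sum(),np.argwhere(ms).min(0),np.argwhere(ms).max(0))
cv2.imwrite('pics/c6.png',cv2.resize(ds['img'][125:200,300:380,::-1],(640,600),interpolation=cv2.INTER_CUBIC))
best=min(((np.abs(render(ds,(500.6+dx,31,z,y,0,0))-ms)[125:182,300:380].sum(),z,np.degrees(y),dx) for z in np.arange(93,105) for y in np.radians(np.arange(-80,0,6)) for dx in(-2,0,2)))
print(best)
```

```text
700 [147 322] [182 352]
(np.float32(98.0), np.int64(98), np.float64(-44.0), 2)
```

View pics/c6.png

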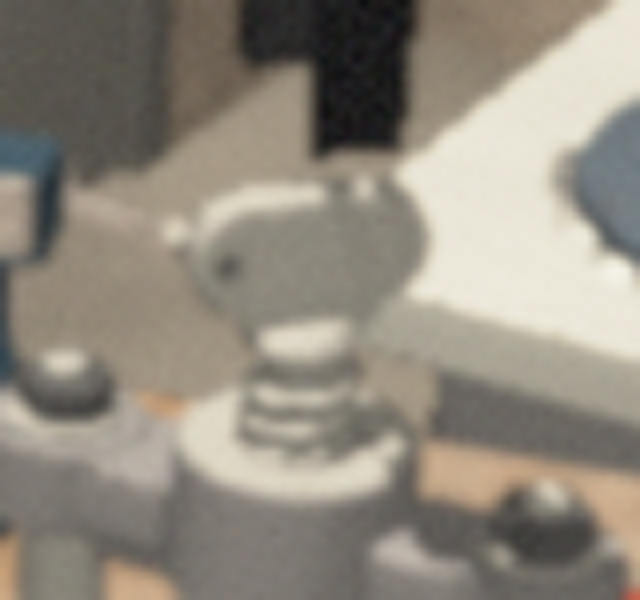

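step_arm(increments=[0, 0, 0.05, 0, 0, 0, 0.5, 0, 0, 0.104, 0, 0, 0, 0.5, 0, 0, 0.104, 0, 0, 0, 0.35, 0, 0, 0.104, 0, 0, 0, 0.2, 0, 0, 0.104, 0, 0, 0, 0.2])

```text
time: 15.15
tcp_pos: [501.5, 31.0, 204.4]
tool_rot: [3.14, 0.002, 2.372]
ft_force: [0.3, 0.0, 0.3]
opening: 0.255
grip_force: 0.0
```

step_arm(increments=[0, 0, 0, 0, 0, 0.05, 0.2, 0, 0, 0, 0, 0, 0.13, 0.2, 0, 0, 0, 0, 0, 0.21, 0.2, 0, 0, 0, 0, 0, 0.29, 0.2, 0, 0, 0, 0, 0, 0.37, 0.2])

```text
time: 15.78
tcp_pos: [501.4, 31.0, 204.2]
tool_rot: [3.139, -0.0, 1.626]
ft_force: [-0.1, 0.6, -0.5]
opening: 0.201
grip_force: 0.5
```

step_arm(increments=[0, 0, 0, 0, 0, 0.08, 0.2, 0, 0, 0.001, 0, 0, 0.16, 0.2, 0, 0, 0.002, 0, 0, 0.24, 0.2, 0, 0, 0.003, 0, 0, 0.32, 0.2, 0, 0, 0.003, 0, 0, 0.4, 0.2])

```text
time: 16.4
tcp_pos: [501.8, 31.0, 203.0]
tool_rot: [3.139, -0.002, 0.826]
ft_force: [0.8, 0.4, -0.6]
opening: 0.201
grip_force: 0.4
```

step_arm(increments=[0, 0, 0, 0, 0, 0.08, 0.2, 0, 0, 0.001, 0, 0, 0.16, 0.2, 0, 0, 0.002, 0, 0, 0.24, 0.2, 0, 0, 0.003, 0, 0, 0.32, 0.2, 0, 0, 0.003, 0, 0, 0.4, 0.2])

```text
time: 17.02
tcp_pos: [501.6, 30.8, 201.4]
tool_rot: [-3.142, -0.003, 0.026]
ft_force: [1.3, 0.1, -0.4]
opening: 0.196
grip_force: 0.4
```

step_arm(increments=[0, 0, 0, 0, 0, 0.08, 0.2, 0, 0, 0, 0, 0, 0.16, 0.2, 0, 0, 0, 0, 0, 0.24, 0.2, 0, 0, 0, 0, 0, 0.32, 0.2, 0, 0, 0, 0, 0, 0.4, 0.2])

```text
time: 17.65
tcp_pos: [501.3, 30.9, 201.2]
tool_rot: [-3.14, -0.001, -0.773]
ft_force: [0.6, -0.1, -0.7]
opening: 0.2
grip_force: 0.4
```

step_arm(increments=[0, 0, 0, 0, 0, 0, 0.1, 0, 0, 0, 0, 0, 0, 0.1, 0, 0, 0, 0, 0, 0, 0.1, 0, 0, 0, 0, 0, 0, 0.2, 0, 0, 0, 0, 0, 0, 0.2])

```text
time: 18.27
tcp_pos: [500.2, 30.4, 199.9]
tool_rot: [3.141, 0.001, -0.768]
ft_force: [-0.6, 0.2, 0.5]
opening: 0.194
grip_force: 0.0
```

```bash
python3 -c "
from h import *
coll(6);coll(7);print(np.load('pics/g7.npy')[150:186,333:342].mean(1).round().astype(int))"
```

```text
6 dv 5.75 du -1.75 0.67 mask [(np.int64(488), array([150, 322]), array([182, 352]))] yaw -44.0 T [0.08 0.06 0.04] F [-0.4  0.9 -0.2]
7 dv 5.75 du -1.75 0.67 mask [(np.int64(438), array([150, 322]), array([182, 352]))] yaw -44.0 T [ 0.09 -0.01 -0.04] F [-0.1 -0.2 -0.2]
[ 44  53  60  64  64  64  60  59  58  59  60  60  58  59  56  54  59  77
 113 139 145 137 123 121 123 125 133 151 160 142 130 144 153 167 190 199]
```

step_arm(increments=[0, 0, 0, 0, 0, 0, 0.35, 0, 0, 0, 0, 0, 0, 0.5, 0, 0, -0.03, 0, 0, 0, 0.5, 0, 0, -0.11, 0, 0, 0, 0.5, 0, 0, -0.11, 0, 0, -0.041, 0.5])

```text
time: 19.1
tcp_pos: [503.0, 31.1, 259.5]
tool_rot: [-3.136, -0.006, -0.684]
ft_force: [-1.1, -0.3, 0.7]
opening: 0.499
grip_force: 0.0
```

step_arm(increments=[0, 0, 0, 0, 0, -0.09, 0.5, 0, 0, 0, 0, 0, -0.18, 0.5, 0, 0, 0, 0, 0, -0.27, 0.5, 0, 0, 0, 0, 0, -0.36, 0.5, 0, 0, 0, 0, 0, -0.45, 0.5])

```text
time: 19.73
tcp_pos: [501.0, 30.8, 256.4]
tool_rot: [3.141, -0.001, 0.22]
ft_force: [0.4, 0.6, -0.3]
opening: 0.496
grip_force: 0.0
```

step_arm(increments=[0, 0, 0, 0, 0, -0.09, 0.5, 0, 0, 0, 0, 0, -0.18, 0.5, 0, 0, 0, 0, 0, -0.27, 0.5, 0, 0, 0, 0, 0, -0.36, 0.5, 0, 0, 0, 0, 0, -0.45, 0.5])

```text
time: 20.35
tcp_pos: [501.0, 30.7, 256.4]
tool_rot: [3.14, -0.0, 1.12]
ft_force: [-0.2, 0.3, 0.1]
opening: 0.498
grip_force: 0.0
```

step_arm(increments=[0, 0, 0, 0, 0, -0.09, 0.5, 0, 0, 0, 0, 0, -0.18, 0.5, 0, 0, 0, 0, 0, -0.27, 0.5, 0, 0, 0, 0, 0, -0.36, 0.5, 0, 0, 0, 0, 0, -0.45, 0.5])

```text
time: 20.98
tcp_pos: [501.0, 30.7, 256.4]
tool_rot: [3.14, 0.001, 2.02]
ft_force: [0.3, 0.1, 0.5]
opening: 0.504
grip_force: 0.0
```

step_arm(increments=[0, 0, 0, 0, 0, -0.09, 0.5, 0, 0, 0, 0, 0, -0.18, 0.5, 0, 0, 0, 0, 0, -0.18, 0.5, 0, 0, 0, 0, 0, -0.18, 0.5])

```text
time: 21.48
tcp_pos: [500.9, 30.7, 255.8]
tool_rot: [3.141, 0.001, 2.371]
ft_force: [-0.2, -0.1, -0.5]
opening: 0.5
grip_force: 0.0
```

Run:
```python
from h import *
ds,ms=mask('side',(338,172))
print(np.argwhere(ms).min(0),np.argwhere(ms).max(0))
for z in range(88,100):print(z,min((np.abs(render(ds,(500.6+dx,31,z,y,0,0))-ms)[125:180,300:380].sum(),np.degrees(y),dx) for y in np.radians(np.arange(-80,0,6)) for dx in(-2,0,2)))
```

```text
Traceback (most recent call last):
ValueError: zero-size array to reduction operation minimum which has no identity
```

step_arm(increments=[0, 0, 0.06, 0, 0, 0, 0.5, 0, 0, 0.112, 0, 0, 0, 0.5, 0, 0, 0.112, 0, 0, 0, 0.35, 0, 0, 0.112, 0, 0, 0, 0.2, 0, 0, 0.112, 0, 0, 0, 0.2])

```text
time: 22.2
tcp_pos: [501.5, 30.9, 200.5]
tool_rot: [3.14, 0.002, 2.374]
ft_force: [-0.2, 0.2, -0.4]
opening: 0.255
grip_force: 0.0
```

step_arm(increments=[0, 0, 0, 0, 0, 0.05, 0.2, 0, 0, 0, 0, 0, 0.13, 0.2, 0, 0, 0, 0, 0, 0.21, 0.2, 0, 0, 0, 0, 0, 0.29, 0.2, 0, 0, 0, 0, 0, 0.37, 0.2])

```text
time: 22.82
tcp_pos: [501.5, 31.0, 200.3]
tool_rot: [3.139, -0.0, 1.628]
ft_force: [0.9, 0.6, -0.4]
opening: 0.204
grip_force: 0.4
```

step_arm(increments=[0, 0, 0, 0, 0, 0.08, 0.2, 0, 0, 0, 0, 0, 0.16, 0.2, 0, 0, 0, 0, 0, 0.24, 0.2, 0, 0, 0, 0, 0, 0.32, 0.2, 0, 0, 0, 0, 0, 0.4, 0.2])

```text
time: 23.45
tcp_pos: [501.6, 30.9, 200.4]
tool_rot: [3.14, -0.002, 0.828]
ft_force: [0.8, 0.3, -0.7]
opening: 0.202
grip_force: 0.4
```

step_arm(increments=[0, 0, 0.004, 0, 0, 0.07, 0.2, 0, 0, 0.006, 0, 0, 0.146, 0.2, 0, 0, 0.006, 0, 0, 0.146, 0.2, 0, 0, 0.006, 0, 0, 0.146, 0.2])

```text
time: 23.95
tcp_pos: [501.1, 30.8, 196.8]
tool_rot: [3.141, -0.001, 0.544]
ft_force: [0.5, -1.2, 0.3]
opening: 0.198
grip_force: 0.3
```

step_arm(increments=[0, 0, 0.002, 0, 0, 0, 0.2, 0, 0, 0.002, 0, 0, 0, 0.2])

```text
time: 24.2
tcp_pos: [500.7, 30.6, 195.2]
tool_rot: [3.142, 0.0, 0.542]
ft_force: [0.1, -0.2, 1.3]
opening: 0.2
grip_force: 0.3
```

Run:
```python
from h import *
coll(8);print(np.load('pics/g8.npy')[150:186,333:342].mean(1).round().astype(int))
```

```text
8 dv 7.375 du -1.875 0.44 mask [(np.int64(393), array([147, 330]), array([182, 344]))] yaw 31.1 T [-0.11 -0.13  0.06] F [ 1.8 -0.5  1. ]
[101 101 100  98  97  98  98  99  99 100  99  97  96  96  97  97  98 100
 103 112 122 131 127 120 119 119 119 118 114 110 116 116 110 112 142 186]
```

Collar peak 168→171.3 ≈ 7 mm below the drop. Probe once more to find the collar.

step_arm(increments=[0, 0, 0.001, 0, 0, 0, 0.2, 0, 0, 0.001, 0, 0, 0, 0.2])

```text
time: 24.55
tcp_pos: [500.7, 30.7, 194.7]
tool_rot: [3.142, 0.0, 0.542]
ft_force: [0.6, -0.4, 0.9]
opening: 0.197
grip_force: 0.3
```

step_arm(increments=[0, 0, 0.001, 0, 0, 0, 0.2, 0, 0, 0.001, 0, 0, 0, 0.2])

```text
time: 24.8
tcp_pos: [500.9, 30.7, 194.5]
tool_rot: [3.141, -0.0, 0.542]
ft_force: [0.6, 0.3, 2.7]
opening: 0.202
grip_force: 1.5
```

step_arm(increments=[0, 0, -0.008, 0, 0, 0, 0.2, 0, 0, -0.008, 0, 0, 0, 0.2, 0, 0, -0.008, 0, 0, 0, 0.1, 0, 0, -0.008, 0, 0, 0, 0.1, 0, 0, -0.008, 0, 0, 0, 0.1], force=10)

```text
time: 25.42
tcp_pos: [500.5, 30.7, 198.1]
tool_rot: [-3.141, 0.0, 0.542]
ft_force: [-0.8, -0.1, -0.4]
opening: 0.14
grip_force: 10.0
```

step_arm(increments=[0, 0, 0, 0, 0, 0, 0.08, 0, 0, 0, 0, 0, 0, 0.05, 0, 0, 0, 0, 0, 0, 0.05, 0, 0, 0, 0, 0, 0, 0.05, 0, 0, 0, 0, 0, 0, 0.05])

```text
time: 26.05
tcp_pos: [500.6, 30.7, 198.2]
tool_rot: [-3.142, 0.0, 0.542]
ft_force: [-1.0, -0.2, -1.3]
opening: 0.137
grip_force: 10.0
```

Run:
```python
from h import *
coll(9);print(np.load('pics/g9.npy')[150:186,333:342].mean(1).round().astype(int));s=readout.observe();print(s['grip_force'],s['opening'],s['ft_force'])
cv2.imwrite('pics/c7.png',cv2.resize(snap('side')['img'][125:200,300:380,::-1],(640,600),interpolation=cv2.INTER_CUBIC))
```

```text
9 dv 3.25 du -8.0 0.54 mask [(np.int64(381), array([147, 330]), array([182, 345]))] yaw 31.0 T [-0.12  0.06  0.01] F [ 0.2 -0.9 -0.6]
[ 84  85  86  86  88  92  95  97 101 103 105 110 120 125 122 117 112 113
 112 113 125 134 131 124 120 119 122 124 118 111 115 117 114 123 158 194]
9.994643498794176 0.13164920039690925 [-0.4795606  -0.1789676  -1.44878231]
```

View pics/c7.png

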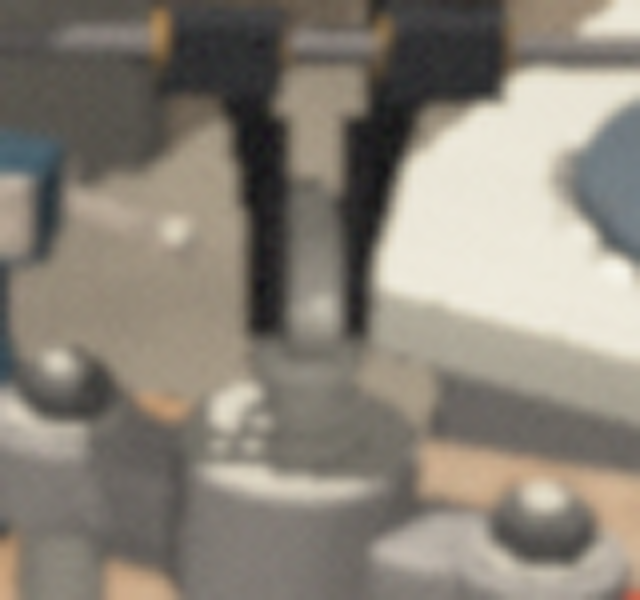

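The view shows the head gripped between the fingers (x≈310, y≈270), the screw upright and the collar (y≈350) clearly lower than before; the contact probe puts the tip at about 90.5 mm.

```bash
python3 -c "from plant import ticket;print(ticket.close_job())"
```

```text
the job is handed in; nothing more can be done
None
```

I handed the job in at about 26 s of the 72 s allowed, with the screw started and still gripped. I turned it backward until it dropped into the thread (tip about 98 mm), then forward one full turn to about 90.5 mm. Both heights come from touching the collar with the fingertips. It stands upright with the fingers on the head at 10 N; the hand-in returned no verdict.

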